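Tidy the ledge under the basin

TASK

Tidy up the ledge under the basin: lay the soap flat in the steel soap dish, stand the squeeze bottle upright in the longer bay of the caddy and the cream jar upright in its shorter bay, and throw the empty cardboard roll core into the open pedal bin. Do not knock the bottle or the jar over on the way, and leave the toothbrush cup, the bath mug and the toilet brush where they stand.

Things in the scene. Friction and masses are not known exactly. Their poses are not given: they have to be found in the camera images.
- soap: Bar of ivory soap, a rounded block 84 (x) by 52 (y) by 30 mm high, about 0.12 kg, lying flat at any yaw. Origin: centre of its underside; z up.
- squeeze_bottle: Closed turquoise squeeze bottle, rigid and round, standing: 54 mm across and straight-sided up to 110 mm, then a shoulder and a white cap 28 mm across; 140 mm high in all, about 0.2 kg. The tallest loose thing to be sorted. Origin: centre of its underside; z up its axis.
- cream_jar: Closed cream jar, round and straight-sided, standing: 50 mm across, 85 mm high, white body with a flat metal lid of the same width (upper 23 mm), about 0.14 kg. Origin: centre of its underside; z up its axis.
- roll_core: Empty cardboard core of a toilet roll, a stiff tube open at both ends, standing: 44 mm across outside, 38 mm inside, 95 mm high, 15 g. Origin: centre of its lower end; z along its axis.
- soap_dish: Shallow rectangular steel soap dish, fixed: 120 (x) by 86 (y) mm outside, walls 4 mm thick, rim 12 mm above the ledge, inner floor 112 by 78 mm at 4 mm height (the soap fits only with its long side along the dish's long side). Origin: centre of its underside; x along its long side, z up.
- caddy: Grey plastic open caddy, fixed: 92 (x) by 190 (y) mm, walls 4 mm thick and 40 mm high, floor at 4 mm. A cross wall of rim height makes two bays: the longer, on the +y side, 84 (x) by 104 (y) mm inside, centre at x = 0, y = +39 mm; the shorter, on the -y side, 84 by 74 mm inside, centre at x = 0, y = -54 mm. Origin: centre of its underside; z up.
- pedal_bin: Small round steel pedal bin, fixed: 156 mm across, rim 190 mm high, mouth 148 mm inside, inner floor at 6 mm. Its lid, a 158 mm disc, is fixed open: hinged at the rim on the bin's +x side, it leans outwards 15 degrees from upright, its top edge 350 mm high. A pedal sticks out 25 mm at the foot on the -x side. Origin: centre of the underside; z up its axis.
- toothbrush_cup: Bystander: white ceramic toothbrush cup, 76 mm across, 100 mm high, loose, standing empty. Origin: centre of its underside; z up.
- bath_mug: Bystander: blue plastic bath mug with a handle at its +y side, 110 mm across, 110 mm high, loose. Origin: centre of its underside; z up.
- toilet_brush: Bystander: toilet brush standing in its white plastic holder (one piece), 110 mm across at the foot, thin handle up to 362 mm high, loose. Origin: centre of its underside; z up.
Not all that is in view belongs to the job. Of the things shaped like the soap_dish, the steel one is meant.

How it is judged:
By the outcome, as a careful person would: the job done as asked, in the order asked, and still so for the second after the job is handed in, with the robot touching nothing.
It also fails if it takes over 128 s, if anything falls off the work surface, if the arm or the gripper's body presses on something with over 40 N, if the wrist force passes 120 N, or if a joint passes its speed limit or range.

ROBOT

A 6-joint arm with a two-finger parallel gripper is mounted at the origin on the work surface. World frame = base frame: x ahead of the robot, y to its left, z up, the work surface at z = 0. Lengths are in m, angles in rad, forces in N, time in s.
With the tool pointing down it reaches from about 0.375 to 0.9 m from the base axis. Payload 3.1 kg.
Tool frame: the origin (TCP) lies midway between the tips of the shut fingers; the grasp point (between the pads) lies 19 mm behind it (manip.hold_point_z is the distance from the TCP to the grasp point, in m); x points along the fingers, y is the direction in which the jaws open and shut, and the axes are right-handed (so a half turn about x gives the same grasp; the last joint's range is limited). The gripper opens to 85 mm and grips with 20 to 120 N. Pads are 22 mm wide; open, the fingers measure 114 mm over their backs; the gripper's body (76 mm by 85 mm) begins 54 mm behind the grasp point. The pads swing forward as they close: fully open they stand 13 mm farther back than shut.
Start: joints at [-1.393, 0.527, 1.433, -0, 1.181, -0.178], TCP at [0.218, -0.586, 0.231] pointing down, gripper open.
Joint ranges: [-3.08, 3.08], [-0.75, 2.2], [0.22, 2.44], [-1.43, 4.57], [0, 2.65], [-2.85, 2.85]. Speed limits (rad/s): [2.79, 2.79, 3.14, 3.14, 3.14, 3.14].

INTERFACE

Orientations are given as a unit quaternion [x, y, z, w].
In Python, from station import manip, snapshot gives the robot as it stands.
- The arm moves only by the tool play_rows, never from a script. Its argument "series" is a list of rows, each a list of 4 numbers: the shift along the tool's x, y, z in m, then the turn about the tool's x in degrees. In form: [[tx, ty, tz, spin], ...]. A call has 1 to 20 rows; each row is the pose to reach, as a shift and turn from the pose measured when the call began, along the tool's axes at that moment; what a row does not reach only later rows make up. A row lasts 1/10 s, in which the tool goes at most 50 mm and 8.59 degrees, less where a joint would pass 70% of its speed; a pose out of reach is approached as far as the arm can. A call with a gripper value outside its range is refused whole. "claw" is the opening in per cent of the stroke, from 0 (shut) to 100 (fully open), set as the call begins (left out, the last holds). The fingers move at their own pace and stop on an object; "force" is the grip in N (left out, the last holds). Time passes only in rows, so rows that repeat a pose let the fingers close. It gives the time, the measured TCP pose, the force and the opening at its end, in the units of the state.
- manip.sense(): the state, without advancing time (a new reading comes with each control period).
- snapshot(name): name is "scene" or "top" or "wrist"; returns a dict with "image" (420x560x3 uint8, blue, green, red), "depth" (420x560 float32, m along the optical axis (not along the pixel's ray), 0 where there is no reading), "fov_y" (degrees; the focal length in pixels is half the picture's height over the tangent of half this angle, whatever the lens; pixels are square), "cx", "cy" (the principal point, pixels), "R" (3x3) and "t" (3): a world point X has camera coordinates R X + t. Camera axes: x right, y down, z forward; pixel columns grow to the right and rows downward; lengths in m; the calibration is good to about 2 mm. The wrist camera is an equidistant fisheye: a pixel r from the principal point sees the ray r / f radians off the axis. A picture is of the moment at which its call begins.
- manip.sign_off(): hands the job in, once; it reports no verdict.
The state is a dict: "t": time; "q": joint angles; "qd": joint speeds; "tau": joint torques, N m; "tcp_pos": TCP position; "tool_rot": TCP orientation; "force": force on the tool from outside, world axes, zero at the start; "ft_torque": the same for the moment, N m; "finger_gap": opening from 0.0 (shut) to 1.0 (fully open).
Only numpy, scipy, OpenCV 4.12 (cv2) and the standard library are available. Lean on these libraries where they do the work, as an engineer would, in place of code of your own. Each camera call takes 0.05 s, during which the arm holds its last target.

## Working session

There is one attempt and no reset: what is moved stays moved. The work goes in short steps, Python scripts to look and compute and a tool call to move; the robot and the scene stay as the last step left them, time stands still between calls to the robot, and variables do not carry over. Pictures are saved under pics/ and viewed, and the job is handed in when it is done.

Besides the shell and the picture viewer there is one more tool, called after ">>>" by a JSON object that holds its "name" and its "arguments", one argument or row to a line. play_rows: Moves the arm, as the interface text tells. Its arguments: {"type":"object","properties":{"series":{"type":"array","items":{"type":"array","items":{"type":"number"}}},"claw":{"type":"number"},"force":{"type":"number"}},"required":["series"]}

```bash
mkdir -p pics; ls; cat > h.py <<'E'
import numpy as np, cv2, pickle
from station import manip, snapshot
def snap(n,f):
    s=snapshot(n); cv2.imwrite(f'pics/{f}.png',s['image']); pickle.dump(s,open(f'pics/{f}.pkl','wb')); return s
def load(f): return pickle.load(open(f'pics/{f}.pkl','rb'))
def foc(s): return 210/np.tan(np.radians(s['fov_y'])/2)
def cloud(s):
    v,u=np.mgrid[0:420,0:560]; f=foc(s); d=s['depth']
    P=np.stack([(u-s['cx'])/f*d,(v-s['cy'])/f*d,d],-1)
    return (P-np.array(s['t']))@np.array(s['R'])
def ray(s,u,v,z):
    f=foc(s); d=np.array([(u-s['cx'])/f,(v-s['cy'])/f,1.]); R=np.array(s['R']);c=-R.T@s['t'];w=R.T@d
    return c+w*(z-c[2])/w[2]
E
python3 - <<'E'
from h import *
for n in ['scene','top']:
    s=snap(n,n+'0'); print(n,s['fov_y'],s['cx'],s['cy'],-np.array(s['R']).T@s['t'])
    cv2.imwrite(f'pics/{n}0b.png',cv2.resize(s['image'],(800,600),interpolation=cv2.INTER_CUBIC))
print(manip.sense(), manip.hold_point_z)
E
```

```text
pics
scene 42.86565323037306 275.5737173590866 200.07505615913828 [ 1.2351589  -1.1804604   1.32502462]
top 54.17151284658053 284.9117117224589 214.04808415251642 [0.45387287 0.01343584 1.25510295]
{'t': 0.1, 'q': array([-1.39251302e+00,  5.28354132e-01,  1.43374552e+00,  1.17936214e-05,
        1.18140189e+00, -1.78511706e-01]), 'qd': array([ 0.0009451 , -0.00151204, -0.0040624 ,  0.00079459, -0.00105971,
       -0.00109671]), 'tau': array([-2.31132344e-04, -4.43303168e+01, -1.78586733e+01, -3.45503222e-04,
        3.85136227e-03,  1.82892097e-05]), 'tcp_pos': array([ 0.21820655, -0.58500303,  0.2304523 ]), 'tool_rot': array([ 0.69588842,  0.12615131, -0.69588055,  0.12480153]), 'force': array([ 0.24648361,  0.61204832, -0.10516274]), 'ft_torque': array([-0.00288635, -0.03856272,  0.02951336]), 'finger_gap': 0.995968469674135} 0.0187
```

View pics/top0b.png

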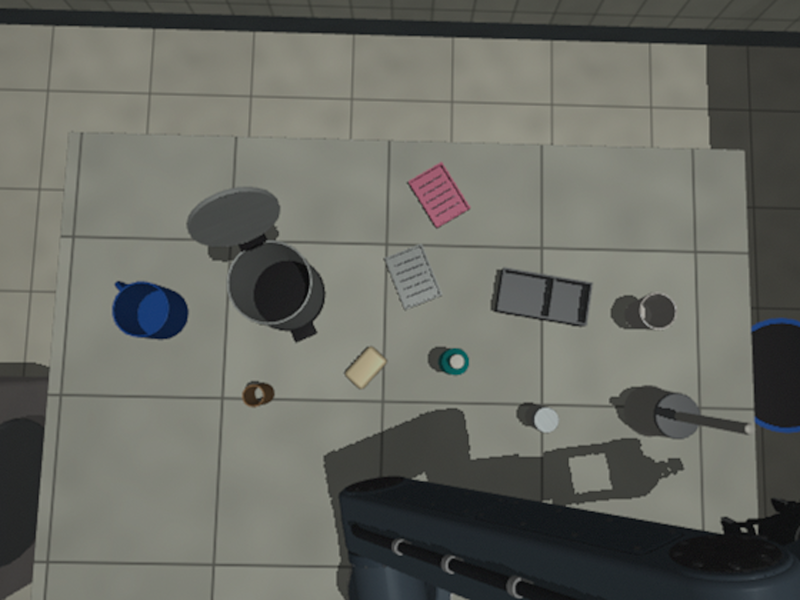

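View pics/scene0b.png

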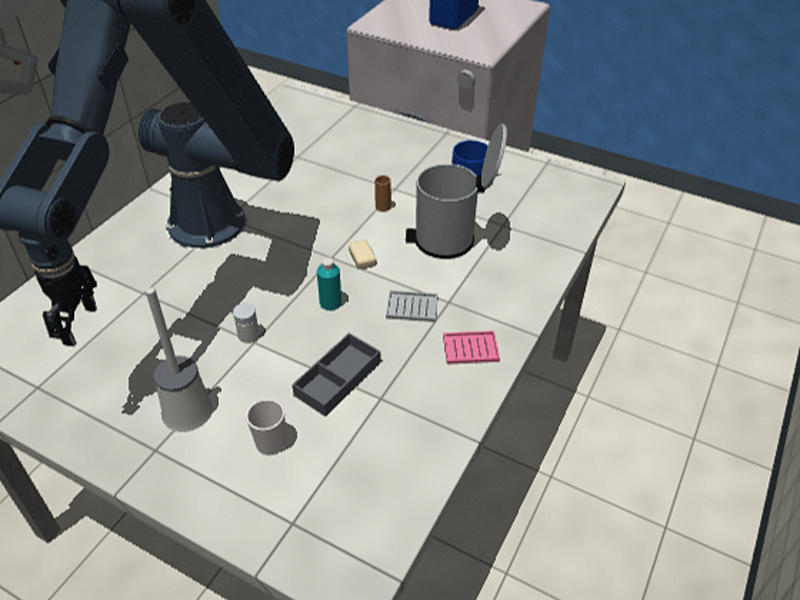

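In the top view (800×600), two things are shaped like the dish: a grey one at (412,277) and a pink one at (438,196). The grey one fits "steel". I'll confirm it in an enlarged crop and measure everything.

```bash
python3 - <<'E'
from h import *
s=load('top0'); im=s['image']
c=im[90:320,70:500]
c=im[110:300,150:350]; cv2.imwrite('pics/c1.png',cv2.resize(c,(800,760),interpolation=cv2.INTER_CUBIC)[:600])
c=im[170:310,300:500]; cv2.imwrite('pics/c2.png',cv2.resize(c,(800,560),interpolation=cv2.INTER_CUBIC))
P=cloud(s)
def rep(n,box,z0,z1):
    x0,y0,x1,y1=[int(k*.7) for k in box]
    m=np.zeros((420,560),bool); m[y0:y1,x0:x1]=1
    m&=(s['depth']>0)&(P[...,2]>z0)&(P[...,2]<z1)
    q=P[m][:,:2].astype(np.float32)
    r=cv2.minAreaRect(q*1000); c=cv2.minEnclosingCircle(q)
    a=cv2.boxPoints(r); e=a[1]-a[0]; f=a[2]-a[1]; l=e if np.hypot(*e)>np.hypot(*f) else f
    print(n,len(q),'rect c',np.round(r[0],1),'size',np.round(r[1],1),'longdir deg',round(np.degrees(np.arctan2(l[1],l[0]))%180,1),'circ',np.round(c[0],4),round(c[1],4),'zmed',round(np.median(P[m][:,2]),4))
rep('soap',(335,335,395,400),.02,.05)
rep('bottle',(425,335,480,390),.1,.16)
rep('cap',(425,335,480,390),.13,.16)
rep('jar',(510,395,570,440),.07,.1)
rep('core',(235,370,280,415),.08,.11)
rep('dish',(380,240,445,312),.006,.03)
rep('pink',(400,160,475,230),.006,.03)
rep('caddy',(485,260,600,335),.03,.05)
rep('bin',(220,220,335,335),.17,.21)
rep('cup',(600,280,690,340),.09,.11)
rep('mug',(100,270,200,350),.1,.12)
rep('brush',(640,380,705,450),.06,.3)
print(P[::60,::80,2].round(3))
E
```

```text
soap 482 rect c [444.4  80.2] size [51.7 83.5] longdir deg 138.9 circ [0.4445 0.0807] 0.0453 zmed 0.0286
bottle 292 rect c [460.8 -98.2] size [49.9 50.7] longdir deg 91.5 circ [ 0.4608 -0.0985] 0.0267 zmed 0.1177
cap 87 rect c [460.6 -98.4] size [26.5 26.5] longdir deg 155.9 circ [ 0.4605 -0.0984] 0.0139 zmed 0.1396
jar 265 rect c [ 350.5 -281.4] size [46.7 48.9] longdir deg 92.3 circ [ 0.3491 -0.2816] 0.0254 zmed 0.0846
core 80 rect c [385.6 294.3] size [39.  43.5] longdir deg 92.6 circ [0.3859 0.2942] 0.0222 zmed 0.0919
dish 300 rect c [649.9 -21.2] size [145.2 117.9] longdir deg 13.6 circ [ 0.6454 -0.0135] 0.0755 zmed 0.0096
pink 301 rect c [821.7 -63.3] size [145.9 142.4] longdir deg 86.7 circ [ 0.8116 -0.0508] 0.086 zmed 0.0092
caddy 400 rect c [ 600.9 -291.4] size [191.6  92.7] longdir deg 81.4 circ [ 0.6012 -0.2915] 0.1048 zmed 0.0385
bin 624 rect c [602.  254.1] size [166.3 155. ] longdir deg 24.7 circ [0.6085 0.2522] 0.0891 zmed 0.1888
cup 184 rect c [ 569.2 -502.3] size [73.7 73.7] longdir deg 141.2 circ [ 0.5696 -0.5019] 0.0381 zmed 0.0987
mug 262 rect c [548.6 517. ] size [109.1 108.8] longdir deg 61.1 circ [0.548  0.5174] 0.0561 zmed 0.1073
brush 1200 rect c [ 366.7 -518.5] size [88.6 89.7] longdir deg 138.8 circ [ 0.3665 -0.5194] 0.0463 zmed 0.1311
[[-0.631 -0.604 -0.594 -0.577 -0.55  -0.528 -0.516]
 [-0.752 -0.746 -0.755 -0.748 -0.755 -0.746 -0.746]
 [-0.752 -0.003 -0.002 -0.003  0.001  0.001  0.001]
 [-0.76  -0.003 -0.002  0.002 -0.    -0.    -0.002]
 [-0.758  0.001 -0.003  0.001 -0.003  0.001  0.001]
 [-0.286  0.001 -0.003  0.001  0.003 -0.003  0.133]
 [-0.304  0.003  0.003  0.305  0.53   0.616 -0.001]]
```

View pics/c1.png

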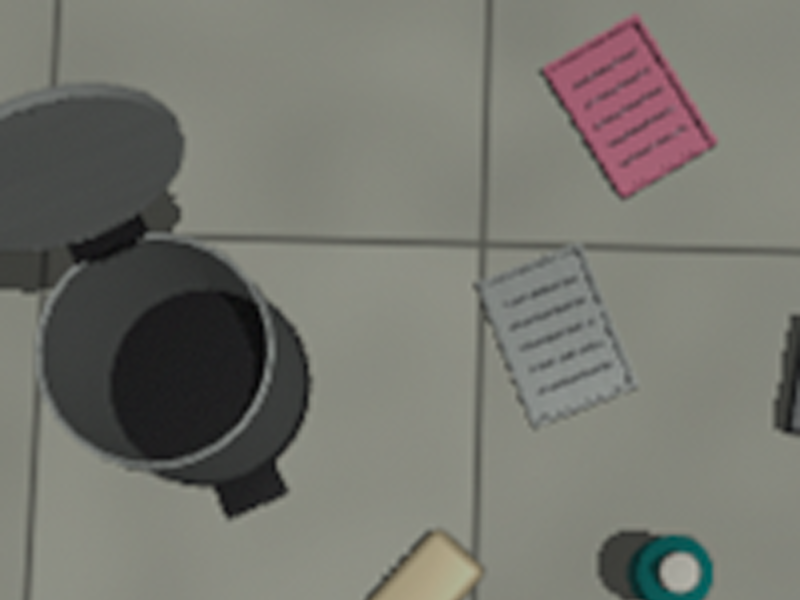

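View pics/c2.png

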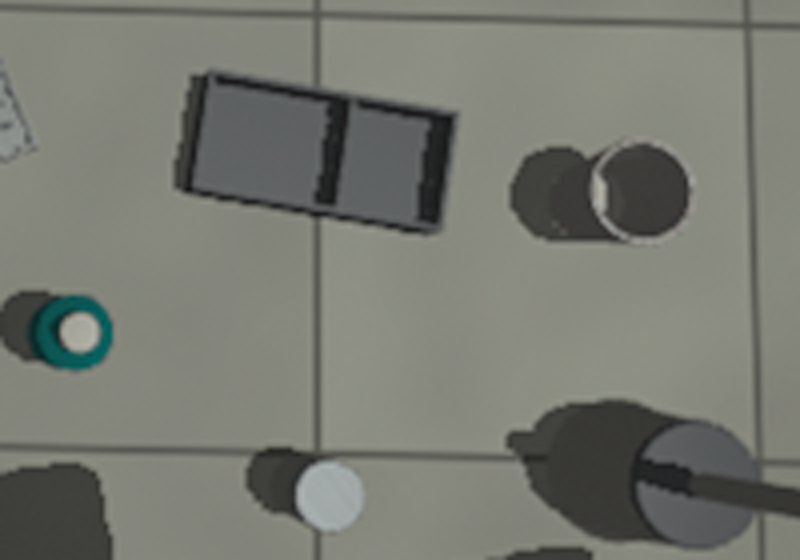

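The crop shows the grey, steel-coloured dish with crop corners (480,285), (577,248), (633,388) and (535,428). The other one is clearly pink, so I'm using the grey one. The bin rim is centred near (155,352). Next I compute the dish and bin poses and set up a move planner.

```bash
cat >> h.py <<'E'
from scipy.spatial.transform import Rotation as Ro
def plan(x,y,z,jaw=None,ops=None):
    """shift & turn to reach TCP x,y,z with jaw axis at world angle jaw (deg), mod 180, keeping q6 in range"""
    s=manip.sense(); R=Ro.from_quat(s['tool_rot']).as_matrix()
    d=R.T@(np.array([x,y,z])-s['tcp_pos'])
    cur=np.degrees(np.arctan2(R[1,1],R[0,1]))
    print('tcp',s['tcp_pos'].round(4),'jaw',round(cur,2),'q6',np.degrees(s['q'][5]).round(1),'gap',round(s['finger_gap'],3),'F',s['force'].round(1),'t',s['t'], 'xaxis',R[:,0].round(3))
    print('shift',d.round(4))
    if jaw is not None:
        dq1=np.degrees(np.arctan2(y,x)-s['q'][0])
        for k in (-1,0,1):
            w=(jaw-cur)%180+180*k   # world yaw change
            # tool x is down => spin = -w
            print('  spin',round(-w,1),'q6 end (if +):',round(np.degrees(s['q'][5])-w+dq1,1))
E
python3 - <<'E'
from h import *
s=load('top0')
c=[(480,285),(577,248),(633,388),(535,428)]
w=np.array([ray(s,150+(u-1.5)/4,110+(v-1.5)/4,.012)[:2] for u,v in c])
print('dish',w.round(4),w.mean(0).round(4),[np.hypot(*(w[i]-w[i-1])).round(4) for i in range(4)])
for a,b in ((1,2),(0,3)): print(np.degrees(np.arctan2(*(w[b]-w[a])[::-1]))%180)
for a,b in ((0,1),(3,2)): print(90+np.degrees(np.arctan2(*(w[b]-w[a])[::-1]))%180)
print('bin',ray(s,150+155/4,110+352/4,.19), 'pedal',ray(s,150+250/4,110+490/4,.02),'hinge',ray(s,150+107/4,110+237/4,.19))
w=np.array([ray(s,300+u/4,170+v/4,.04)[:2] for u,v in [(212,72),(457,113),(438,232),(185,190)]]);print('caddy',w.round(4),w.mean(0))
plan(.28,-.4,.25,48.9); plan(.4445,.0803,.15,48.9)
E
```

```text
dish [[ 0.6781  0.0437]
 [ 0.7088 -0.0301]
 [ 0.6015 -0.0749]
 [ 0.5691 -0.0009]] [ 0.6394 -0.0156] [np.float64(0.1178), np.float64(0.0799), np.float64(0.1163), np.float64(0.0808)]
22.682500508293487
22.235088926971514
202.56511075893644
203.6149997887154
bin [0.59555739 0.24882287 0.19      ] pedal [0.51554798 0.21076789 0.02      ] hinge [0.67081403 0.28356603 0.19      ]
caddy [[ 0.6576 -0.2076]
 [ 0.631  -0.3921]
 [ 0.5412 -0.3771]
 [ 0.5682 -0.1879]] [ 0.59953499 -0.29116327]
tcp [ 0.2182 -0.585   0.2305] jaw -69.56 q6 -10.2 gap 0.996 F [ 0.2  0.6 -0.1] t 0.1 xaxis [-0.     0.002 -1.   ]
shift [-0.0192 -0.1518 -0.1225]
  spin 61.5 q6 end (if +): 76.1
  spin -118.5 q6 end (if +): -103.9
  spin -298.5 q6 end (if +): -283.9
tcp [ 0.2182 -0.585   0.2305] jaw -69.56 q6 -10.2 gap 0.996 F [ 0.2  0.6 -0.1] t 0.1 xaxis [-0.     0.002 -1.   ]
shift [ 0.0816 -0.5442 -0.4444]
  spin 61.5 q6 end (if +): 141.3
  spin -118.5 q6 end (if +): -38.7
  spin -298.5 q6 end (if +): -218.7
```

>>> {"name": "play_rows", "arguments": {
  "series": [
    [0, -0.05, -0.04, -8],
    [0, -0.08, -0.07, -16],
    [0.03, -0.5442, -0.4444, -118.5],
    [0.03, -0.5442, -0.4444, -118.5],
    [0.03, -0.5442, -0.4444, -118.5],
    [0.03, -0.5442, -0.4444, -118.5],
    [0.03, -0.5442, -0.4444, -118.5],
    [0.03, -0.5442, -0.4444, -118.5],
    [0.03, -0.5442, -0.4444, -118.5],
    [0.03, -0.5442, -0.4444, -118.5],
    [0.03, -0.5442, -0.4444, -118.5],
    [0.03, -0.5442, -0.4444, -118.5],
    [0.03, -0.5442, -0.4444, -118.5],
    [0.03, -0.5442, -0.4444, -118.5],
    [0.03, -0.5442, -0.4444, -118.5],
    [0.03, -0.5442, -0.4444, -118.5],
    [0.03, -0.5442, -0.4444, -118.5],
    [0.03, -0.5442, -0.4444, -118.5],
    [0.03, -0.5442, -0.4444, -118.5],
    [0.03, -0.5442, -0.4444, -118.5]
  ],
  "claw": 100,
  "force": 45
}}

```text
t: 2.1
tcp_pos: [0.4445, 0.079, 0.2017]
tool_rot: [0.249, 0.662, -0.248, 0.662]
force: [-0.6, 0.0, -0.6]
finger_gap: 0.997
```

```bash
python3 - <<'E'
from h import *
s=snap('wrist','w1'); cv2.imwrite('pics/w1b.png',cv2.resize(s['image'],(800,600)))
plan(.4445,.0803,.006,48.9)
E
```

```text
tcp [0.4445 0.0792 0.2017] jaw 48.82 q6 -53.1 gap 1.0 F [ 0.3 -0.5  0.9] t 2.15 xaxis [-0.     0.002 -1.   ]
shift [ 0.1957  0.0006 -0.0004]
  spin 179.9 q6 end (if +): 141.3
  spin -0.1 q6 end (if +): -38.7
  spin -180.1 q6 end (if +): -218.7
```

View pics/w1b.png

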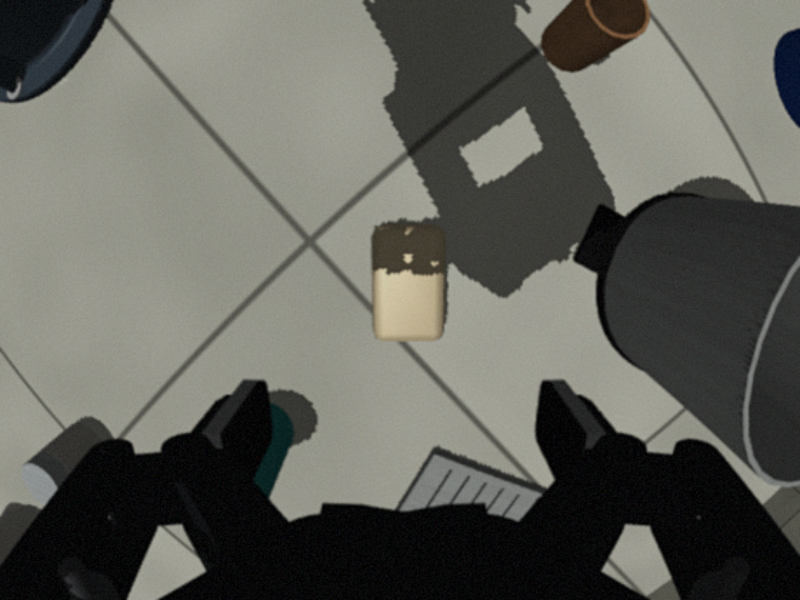

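The wrist picture shows the soap at (408,280), square to the jaws and centred between the fingers. Going down to it.

>>> {"name": "play_rows", "arguments": {
  "series": [
    [0.05, 0.0006, -0.0004, 0],
    [0.1, 0.0006, -0.0004, 0],
    [0.15, 0.0006, -0.0004, 0],
    [0.18, 0.0006, -0.0004, 0],
    [0.195, 0.0006, -0.0004, 0],
    [0.195, 0.0006, -0.0004, 0],
    [0.195, 0.0006, -0.0004, 0]
  ]
}}

```text
t: 2.85
tcp_pos: [0.4448, 0.08, 0.0068]
tool_rot: [0.249, 0.662, -0.248, 0.661]
force: [0.4, 0.8, 0.7]
finger_gap: 0.997
```

>>> {"name": "play_rows", "arguments": {
  "series": [
    [0, 0, 0, 0],
    [0, 0, 0, 0],
    [0, 0, 0, 0],
    [0, 0, 0, 0],
    [0, 0, 0, 0],
    [0, 0, 0, 0],
    [0, 0, 0, 0],
    [0, 0, 0, 0]
  ],
  "claw": 0,
  "force": 45
}}

```text
t: 3.65
tcp_pos: [0.4458, 0.08, 0.0081]
tool_rot: [0.25, 0.661, -0.248, 0.663]
force: [-0.2, 0.3, 6.7]
finger_gap: 0.598
```

```bash
python3 - <<'E'
from h import *
plan(.6394,-.0156,.1,112.5)
E
```

```text
tcp [0.4458 0.08   0.0081] jaw 48.79 q6 -53.1 gap 0.598 F [-0.2  0.3  6.7] t 3.65 xaxis [ 0.003  0.002 -1.   ]
shift [-0.0915  0.0559  0.2087]
  spin 116.3 q6 end (if +): 65.8
  spin -63.7 q6 end (if +): -114.2
  spin -243.7 q6 end (if +): -294.2
```

The fingertips press lightly on the ledge (6.7 N). Gripped this low, they would meet the dish rim, so I'll regrip about 9 mm higher.

>>> {"name": "play_rows", "arguments": {
  "series": [
    [0, 0, 0, 0],
    [0, 0, 0, 0],
    [-0.004, 0, 0, 0],
    [-0.008, 0, 0, 0],
    [-0.008, 0, 0, 0]
  ],
  "claw": 80
}}

```text
t: 4.15
tcp_pos: [0.446, 0.08, 0.0167]
tool_rot: [0.25, 0.661, -0.248, 0.663]
force: [-0.1, -1.2, -0.5]
finger_gap: 0.797
```

>>> {"name": "play_rows", "arguments": {
  "series": [
    [0, 0, 0, 0],
    [0, 0, 0, 0],
    [0, 0, 0, 0],
    [0, 0, 0, 0],
    [0, 0, 0, 0],
    [0, 0, 0, 0]
  ],
  "claw": 0,
  "force": 45
}}

```text
t: 4.75
tcp_pos: [0.4461, 0.08, 0.0171]
tool_rot: [0.25, 0.661, -0.248, 0.663]
force: [0.1, 0.0, 5.8]
finger_gap: 0.593
```

```bash
python3 - <<'E'
from h import *
plan(.6394,-.0156,.1,112.5)
E
```

```text
tcp [0.4461 0.08   0.0171] jaw 48.79 q6 -53.1 gap 0.593 F [0.1 0.  5.8] t 4.75 xaxis [ 0.004  0.002 -1.   ]
shift [-0.0823  0.0558  0.2086]
  spin 116.3 q6 end (if +): 65.9
  spin -63.7 q6 end (if +): -114.1
  spin -243.7 q6 end (if +): -294.1
```

The same force appears here, so it's just the closing fingers pushing the soap down, not ledge contact. Regripping at TCP z ≈ 0.011 clears the rim either way and holds more of the soap.

>>> {"name": "play_rows", "arguments": {
  "series": [
    [0, 0, 0, 0],
    [0, 0, 0, 0],
    [0.003, 0, 0, 0],
    [0.006, 0, 0, 0],
    [0.006, 0, 0, 0]
  ],
  "claw": 80
}}

```text
t: 5.25
tcp_pos: [0.4458, 0.08, 0.0105]
tool_rot: [0.25, 0.661, -0.248, 0.663]
force: [0.5, 0.4, -0.1]
finger_gap: 0.799
```

>>> {"name": "play_rows", "arguments": {
  "series": [
    [0, 0, 0, 0],
    [0, 0, 0, 0],
    [0, 0, 0, 0],
    [0, 0, 0, 0],
    [0, 0, 0, 0],
    [0, 0, 0, 0]
  ],
  "claw": 0,
  "force": 45
}}

```text
t: 5.85
tcp_pos: [0.4456, 0.08, 0.0105]
tool_rot: [0.25, 0.661, -0.248, 0.663]
force: [-0.5, 0.1, -0.5]
finger_gap: 0.596
```

>>> {"name": "play_rows", "arguments": {
  "series": [
    [-0.03, 0, 0, 0],
    [-0.06, 0, 0, 0],
    [-0.09, 0, 0, 0],
    [-0.09, 0, 0, 0]
  ]
}}

```text
t: 6.25
tcp_pos: [0.4477, 0.0798, 0.1033]
tool_rot: [0.25, 0.659, -0.247, 0.665]
force: [0.1, -0.5, -0.9]
finger_gap: 0.598
```

```bash
python3 - <<'E'
from h import *
plan(.6394,-.0156,.1,112.5)
s=snap('wrist','w2'); cv2.imwrite('pics/w2b.png',cv2.resize(s['image'],(800,600)))
E
```

```text
tcp [0.4477 0.0798 0.1033] jaw 48.81 q6 -53.0 gap 0.598 F [ 0.1 -0.5 -0.9] t 6.25 xaxis [ 0.01   0.001 -1.   ]
shift [0.0052 0.0544 0.207 ]
  spin 116.3 q6 end (if +): 66.0
  spin -63.7 q6 end (if +): -114.0
  spin -243.7 q6 end (if +): -294.0
```

View pics/w2b.png

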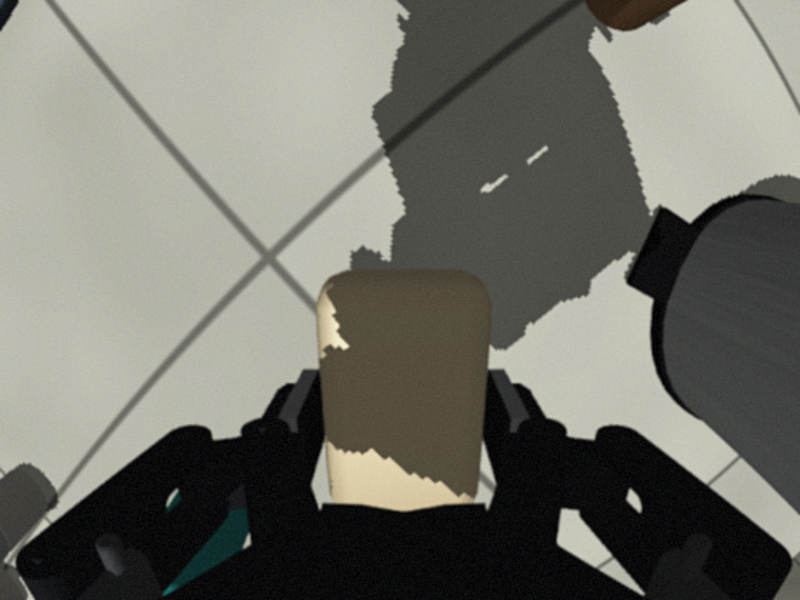

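The soap is held level between the pads at (405,390). Carrying it to the dish.

>>> {"name": "play_rows", "arguments": {
  "series": [
    [0.0, 0.0544, 0.207, -63.7],
    [0.0, 0.0544, 0.207, -63.7],
    [0.0, 0.0544, 0.207, -63.7],
    [0.0, 0.0544, 0.207, -63.7],
    [0.0, 0.0544, 0.207, -63.7],
    [0.0, 0.0544, 0.207, -63.7],
    [0.0, 0.0544, 0.207, -63.7],
    [0.0, 0.0544, 0.207, -63.7],
    [0.0, 0.0544, 0.207, -63.7],
    [0.0, 0.0544, 0.207, -63.7],
    [0.0, 0.0544, 0.207, -63.7]
  ]
}}

```text
t: 7.4
tcp_pos: [0.6378, -0.0155, 0.1022]
tool_rot: [-0.137, 0.691, 0.138, 0.696]
force: [-0.6, 0.6, -1.8]
finger_gap: 0.597
```

```bash
python3 - <<'E'
from h import *
plan(.6394,-.0156,.015,112.5)
s=snap('wrist','w3'); cv2.imwrite('pics/w3b.png',cv2.resize(s['image'],(800,600)))
E
```

```text
tcp [ 0.6378 -0.0155  0.1022] jaw 112.44 q6 -124.0 gap 0.597 F [-0.6  0.6 -1.8] t 7.4 xaxis [ 0.006  0.002 -1.   ]
shift [ 0.0872 -0.0006  0.001 ]
  spin 179.9 q6 end (if +): 66.0
  spin -0.1 q6 end (if +): -114.0
  spin -180.1 q6 end (if +): -294.0
```

View pics/w3b.png

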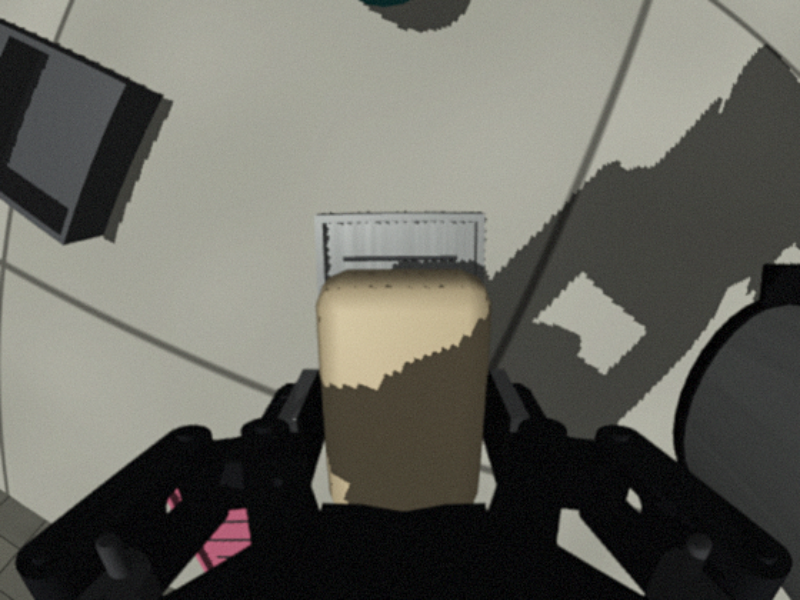

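The dish edges sit at columns 316 to 487, centred on the soap (318 to 490) and parallel to it. Lowering.

>>> {"name": "play_rows", "arguments": {
  "series": [
    [0.03, -0.0006, 0.001, 0],
    [0.06, -0.0006, 0.001, 0],
    [0.075, -0.0006, 0.001, 0],
    [0.081, -0.0006, 0.001, 0],
    [0.085, -0.0006, 0.001, 0],
    [0.0865, -0.0006, 0.001, 0],
    [0.0865, -0.0006, 0.001, 0]
  ]
}}

```text
t: 8.15
tcp_pos: [0.6404, -0.0157, 0.0169]
tool_rot: [-0.138, 0.691, 0.138, 0.696]
force: [0.2, -0.5, -1.1]
finger_gap: 0.597
```

>>> {"name": "play_rows", "arguments": {
  "series": [
    [0, 0, 0, 0],
    [0, 0, 0, 0],
    [0, 0, 0, 0],
    [-0.01, 0, 0, 0],
    [-0.03, 0, 0, 0],
    [-0.08, 0, 0, 0],
    [-0.13, 0, 0, 0],
    [-0.18, 0, 0, 0],
    [-0.23, 0, 0, 0],
    [-0.23, 0, 0, 0]
  ],
  "claw": 100
}}

```text
t: 9.15
tcp_pos: [0.6433, -0.0167, 0.2569]
tool_rot: [-0.14, 0.685, 0.135, 0.702]
force: [0.6, 0.3, 0.2]
finger_gap: 1.001
```

```bash
python3 - <<'E'
from h import *
plan(.4608,-.0984,.23,80)
s=snap('wrist','w4'); cv2.imwrite('pics/w4b.png',cv2.resize(s['image'],(800,600)))
E
```

```text
tcp [ 0.6433 -0.0167  0.2569] jaw 112.46 q6 -124.0 gap 1.001 F [0.6 0.3 0.2] t 9.15 xaxis [ 0.026 -0.002 -1.   ]
shift [ 0.0223 -0.0054 -0.2005]
  spin 32.5 q6 end (if +): -92.1
  spin -147.5 q6 end (if +): -272.1
  spin -327.5 q6 end (if +): -452.1
```

View pics/w4b.png

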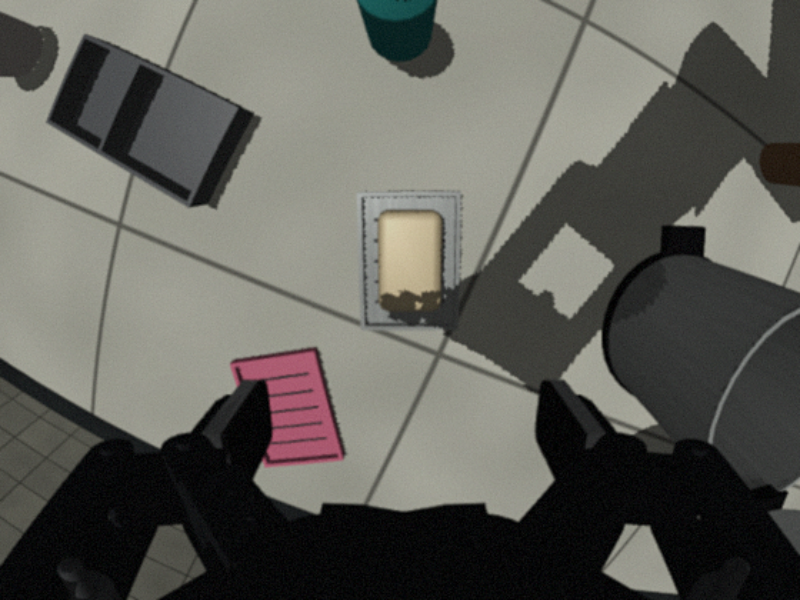

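The soap lies flat inside the steel dish (centre at (411,258)). The tool has picked up a slight tilt, so I'll check whether it relaxes while the arm holds.

```bash
python3 - <<'E'
from h import *
for i in range(5):
    snapshot('top'); s=manip.sense(); print(s['t'],s['tcp_pos'].round(4),Ro.from_quat(s['tool_rot']).as_matrix()[:,0].round(4))
E
```

```text
9.25 [ 0.6392 -0.016   0.2497] [ 1.290e-02  2.000e-04 -9.999e-01]
9.3 [ 0.638  -0.0159  0.2475] [ 0.0084  0.0011 -1.    ]
9.35 [ 0.6374 -0.0158  0.2461] [ 0.0058  0.0016 -1.    ]
9.4 [ 0.6372 -0.0157  0.2453] [ 0.0044  0.0019 -1.    ]
9.45 [ 0.6373 -0.0158  0.2449] [ 0.004  0.002 -1.   ]
```

```bash
python3 - <<'E'
from h import *
plan(.4608,-.0984,.23,-8.6)
E
```

```text
tcp [ 0.6373 -0.0158  0.2449] jaw 112.45 q6 -124.0 gap 1.001 F [0.5 0.5 0.1] t 9.45 xaxis [ 0.004  0.002 -1.   ]
shift [ 0.0141 -0.009  -0.1947]
  spin 121.0 q6 end (if +): -3.5
  spin -59.0 q6 end (if +): -183.5
  spin -239.0 q6 end (if +): -363.5
```

>>> {"name": "play_rows", "arguments": {
  "series": [
    [0.014, -0.009, -0.1947, 121],
    [0.014, -0.009, -0.1947, 121],
    [0.014, -0.009, -0.1947, 121],
    [0.014, -0.009, -0.1947, 121],
    [0.014, -0.009, -0.1947, 121],
    [0.014, -0.009, -0.1947, 121],
    [0.014, -0.009, -0.1947, 121],
    [0.014, -0.009, -0.1947, 121],
    [0.014, -0.009, -0.1947, 121],
    [0.014, -0.009, -0.1947, 121],
    [0.014, -0.009, -0.1947, 121],
    [0.014, -0.009, -0.1947, 121],
    [0.014, -0.009, -0.1947, 121],
    [0.014, -0.009, -0.1947, 121],
    [0.014, -0.009, -0.1947, 121],
    [0.014, -0.009, -0.1947, 121],
    [0.014, -0.009, -0.1947, 121],
    [0.014, -0.009, -0.1947, 121],
    [0.014, -0.009, -0.1947, 121]
  ]
}}

```text
t: 11.35
tcp_pos: [0.4608, -0.0984, 0.23]
tool_rot: [0.537, 0.461, -0.534, 0.462]
force: [-0.7, -0.4, 0.0]
finger_gap: 1.004
```

```bash
python3 - <<'E'
from h import *
s=snap('wrist','w5'); cv2.imwrite('pics/w5b.png',cv2.resize(s['image'],(800,600)))
plan(.4608,-.0984,.076,-8.6)
E
```

```text
tcp [ 0.4608 -0.0984  0.2301] jaw -8.52 q6 -17.4 gap 1.001 F [0.  0.7 0.2] t 11.4 xaxis [ 0.004  0.002 -1.   ]
shift [ 0.1541 -0.0006  0.0004]
  spin 0.1 q6 end (if +): -3.6
  spin -179.9 q6 end (if +): -183.6
  spin -359.9 q6 end (if +): -363.6
```

View pics/w5b.png

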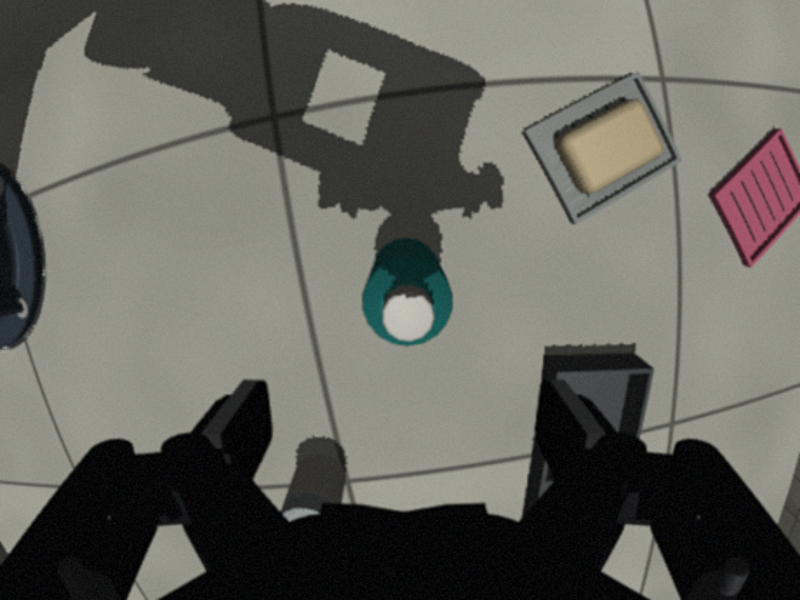

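The cap is at (408,317), centred between the fingers. Descending and gripping the bottle.

>>> {"name": "play_rows", "arguments": {
  "series": [
    [0.04, -0.0006, 0.0004, 0],
    [0.08, -0.0006, 0.0004, 0],
    [0.12, -0.0006, 0.0004, 0],
    [0.154, -0.0006, 0.0004, 0],
    [0.154, -0.0006, 0.0004, 0],
    [0.154, -0.0006, 0.0004, 0],
    [0.154, -0.0006, 0.0004, 0]
  ]
}}

```text
t: 12.1
tcp_pos: [0.462, -0.0989, 0.0776]
tool_rot: [0.538, 0.46, -0.534, 0.463]
force: [0.6, 0.4, -0.7]
finger_gap: 1.005
```

>>> {"name": "play_rows", "arguments": {
  "series": [
    [0, 0, 0, 0],
    [0, 0, 0, 0],
    [0, 0, 0, 0],
    [0, 0, 0, 0],
    [0, 0, 0, 0],
    [0, 0, 0, 0],
    [0, 0, 0, 0]
  ],
  "claw": 0,
  "force": 40
}}

```text
t: 12.8
tcp_pos: [0.4631, -0.0994, 0.0794]
tool_rot: [0.538, 0.459, -0.533, 0.464]
force: [-0.4, 0.6, 9.0]
finger_gap: 0.619
```

```bash
python3 - <<'E'
from h import *
s=snap('wrist','w6'); cv2.imwrite('pics/w6b.png',cv2.resize(s['image'],(800,600)))
c=np.array([.6002,-.2912]);a=np.radians(81.4);yd=np.array([np.cos(a),np.sin(a)])
print(c+.039*yd,c-.054*yd)
plan(*(c+.039*yd),.2,-8.6)
E
```

```text
[ 0.60603188 -0.2526385 ] [ 0.59212509 -0.34459284]
tcp [ 0.4631 -0.0994  0.0794] jaw -8.49 q6 -17.6 gap 0.619 F [-0.3 -0.1  9.5] t 12.85 xaxis [ 0.01  -0.001 -1.   ]
shift [-0.1189  0.1652  0.1304]
  spin 0.1 q6 end (if +): -14.3
  spin -179.9 q6 end (if +): -194.3
  spin -359.9 q6 end (if +): -374.3
```

View pics/w6b.png

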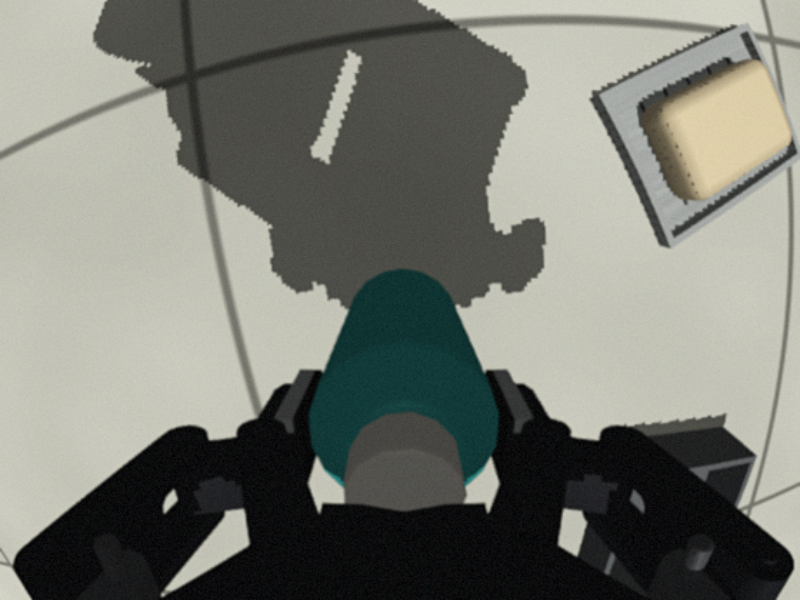

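The bottle is gripped, with the cap clear of the gripper body. Lifting and carrying it over the longer bay.

>>> {"name": "play_rows", "arguments": {
  "series": [
    [-0.03, 0, 0, 0],
    [-0.06, 0, 0, 0],
    [-0.09, 0.01, 0.01, 0],
    [-0.105, 0.04, 0.032, 0],
    [-0.105, 0.07, 0.055, 0],
    [-0.105, 0.1, 0.079, 0],
    [-0.105, 0.13, 0.103, 0],
    [-0.105, 0.15, 0.118, 0],
    [-0.105, 0.1652, 0.1304, 0],
    [-0.105, 0.1652, 0.1304, 0],
    [-0.105, 0.1652, 0.1304, 0],
    [-0.105, 0.1652, 0.1304, 0],
    [-0.105, 0.1652, 0.1304, 0]
  ]
}}

```text
t: 14.15
tcp_pos: [0.6052, -0.2514, 0.1861]
tool_rot: [0.538, 0.46, -0.533, 0.464]
force: [-0.0, 0.3, -2.5]
finger_gap: 0.617
```

```bash
python3 - <<'E'
from h import *
s=snap('wrist','w7'); cv2.imwrite('pics/w7b.png',cv2.resize(s['image'],(800,600)))
s=snap('scene','s7'); cv2.imwrite('pics/s7b.png',cv2.resize(s['image'][150:320,150:330],None,fx=3.5,fy=3.5))
plan(.606,-.2526,.0835,-8.6)
E
```

```text
tcp [ 0.6057 -0.2518  0.1863] jaw -8.45 q6 -24.1 gap 0.618 F [-0.   0.  -2.4] t 14.25 xaxis [ 0.01  -0.001 -1.   ]
shift [ 0.1028 -0.0006  0.0008]
  spin 0.1 q6 end (if +): -14.2
  spin -179.9 q6 end (if +): -194.2
  spin -359.9 q6 end (if +): -374.2
```

View pics/w7b.png

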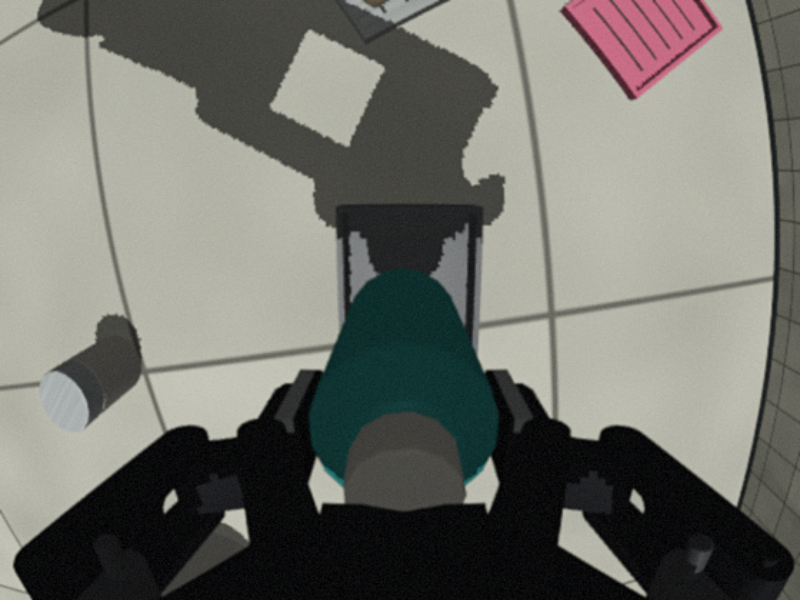

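View pics/s7b.png

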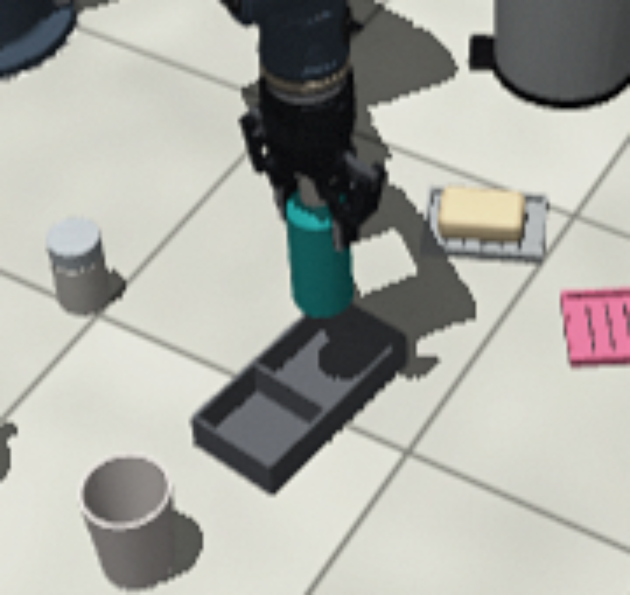

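The bottle hangs upright over the longer bay. Its column is 404 and the caddy's is 409, so it's centred. Lowering and releasing.

>>> {"name": "play_rows", "arguments": {
  "series": [
    [0.03, -0.0006, 0.0008, 0],
    [0.06, 0.0014, 0.0008, 0],
    [0.085, 0.0014, 0.0008, 0],
    [0.096, 0.0014, 0.0008, 0],
    [0.1015, 0.0014, 0.0008, 0],
    [0.1015, 0.0014, 0.0008, 0],
    [0.1015, 0.0014, 0.0008, 0]
  ]
}}

```text
t: 14.95
tcp_pos: [0.6088, -0.2534, 0.0861]
tool_rot: [0.538, 0.458, -0.533, 0.465]
force: [-0.2, -0.3, -1.5]
finger_gap: 0.615
```

```bash
python3 - <<'E'
from h import *
plan(.606,-.2526,.0835,-8.6)
E
```

```text
tcp [ 0.6088 -0.2534  0.0861] jaw -8.45 q6 -24.2 gap 0.615 F [-0.2 -0.3 -1.5] t 14.95 xaxis [ 0.012 -0.002 -1.   ]
shift [ 0.0026 -0.0029 -0.0004]
  spin 0.2 q6 end (if +): -14.2
  spin -179.8 q6 end (if +): -194.2
  spin -359.8 q6 end (if +): -374.2
```

>>> {"name": "play_rows", "arguments": {
  "series": [
    [0.002, -0.001, 0, 0],
    [0.003, -0.001, 0, 0],
    [0.003, -0.001, 0, 0]
  ]
}}

```text
t: 15.25
tcp_pos: [0.6081, -0.2535, 0.0837]
tool_rot: [0.538, 0.458, -0.533, 0.466]
force: [-1.3, -0.5, -0.2]
finger_gap: 0.618
```

>>> {"name": "play_rows", "arguments": {
  "series": [
    [0, 0, 0, 0],
    [0, 0, 0, 0],
    [0, 0, 0, 0],
    [0, 0, 0, 0],
    [-0.02, 0, 0, 0],
    [-0.06, 0, 0, 0],
    [-0.1, 0, 0, 0],
    [-0.14, 0, 0, 0],
    [-0.14, 0, 0, 0],
    [-0.14, 0, 0, 0],
    [-0.14, 0, 0, 0],
    [-0.14, 0, 0, 0]
  ],
  "claw": 100
}}

```text
t: 16.45
tcp_pos: [0.6053, -0.2525, 0.2218]
tool_rot: [0.538, 0.459, -0.533, 0.464]
force: [-1.0, 1.1, -0.9]
finger_gap: 0.998
```

```bash
python3 - <<'E'
from h import *
s=snap('wrist','w8'); cv2.imwrite('pics/w8b.png',cv2.resize(s['image'],(800,600)))
plan(.3497,-.2815,.23,-8.6)
E
```

```text
tcp [ 0.6054 -0.2526  0.2218] jaw -8.46 q6 -24.2 gap 1.002 F [-0.1 -0.4  0.4] t 16.5 xaxis [ 0.01  -0.001 -1.   ]
shift [-0.0107 -0.2486  0.0662]
  spin 0.1 q6 end (if +): -30.3
  spin -179.9 q6 end (if +): -210.3
  spin -359.9 q6 end (if +): -390.3
```

View pics/w8b.png

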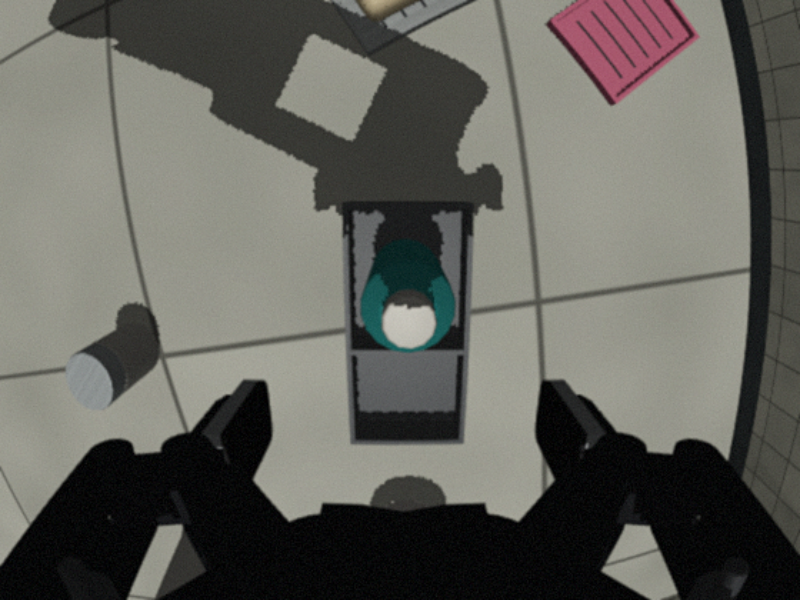

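The bottle stands upright in the longer bay (cap at (409,325)). Next is the jar.

>>> {"name": "play_rows", "arguments": {
  "series": [
    [-0.0107, -0.2486, 0.0662, 0],
    [-0.0107, -0.2486, 0.0662, 0],
    [-0.0107, -0.2486, 0.0662, 0],
    [-0.0107, -0.2486, 0.0662, 0],
    [-0.0107, -0.2486, 0.0662, 0],
    [-0.0107, -0.2486, 0.0662, 0],
    [-0.0107, -0.2486, 0.0662, 0],
    [-0.0107, -0.2486, 0.0662, 0],
    [-0.0107, -0.2486, 0.0662, 0],
    [-0.0107, -0.2486, 0.0662, 0],
    [-0.0107, -0.2486, 0.0662, 0]
  ]
}}

```text
t: 17.6
tcp_pos: [0.3506, -0.2813, 0.2298]
tool_rot: [0.538, 0.46, -0.533, 0.465]
force: [-0.4, 0.0, -0.6]
finger_gap: 0.998
```

```bash
python3 - <<'E'
from h import *
s=snap('wrist','w9'); cv2.imwrite('pics/w9b.png',cv2.resize(s['image'],(800,600)))
plan(.3497,-.2815,.048,-8.6)
E
```

```text
tcp [ 0.3504 -0.2813  0.2299] jaw -8.38 q6 -45.3 gap 1.003 F [-0.4 -0.3  0.5] t 17.65 xaxis [ 0.01  -0.001 -1.   ]
shift [ 0.1818 -0.0024  0.0004]
  spin 0.2 q6 end (if +): -30.5
  spin -179.8 q6 end (if +): -210.5
  spin -359.8 q6 end (if +): -390.5
```

View pics/w9b.png

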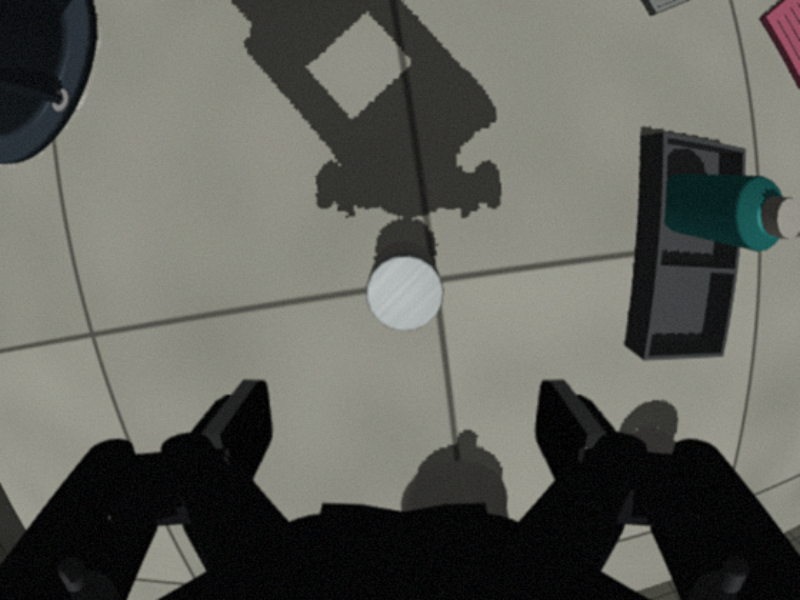

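The jar lid is at (405,293), centred between the fingers. Gripping.

>>> {"name": "play_rows", "arguments": {
  "series": [
    [0.05, -0.001, 0.0004, 0],
    [0.1, -0.002, 0.0004, 0],
    [0.14, -0.002, 0.0004, 0],
    [0.17, -0.002, 0.0004, 0],
    [0.182, -0.002, 0.0004, 0],
    [0.182, -0.002, 0.0004, 0],
    [0.182, -0.002, 0.0004, 0],
    [0.182, -0.002, 0.0004, 0]
  ]
}}

```text
t: 18.45
tcp_pos: [0.3508, -0.2821, 0.0487]
tool_rot: [0.538, 0.459, -0.533, 0.465]
force: [0.2, 0.2, -0.1]
finger_gap: 1.0
```

>>> {"name": "play_rows", "arguments": {
  "series": [
    [0, 0, 0, 0],
    [0, 0, 0, 0],
    [0, 0, 0, 0],
    [0, 0, 0, 0],
    [0, 0, 0, 0],
    [0, 0, 0, 0],
    [0, 0, 0, 0]
  ],
  "claw": 0,
  "force": 40
}}

```text
t: 19.15
tcp_pos: [0.3511, -0.2827, 0.0496]
tool_rot: [0.537, 0.458, -0.533, 0.466]
force: [0.3, -0.1, 6.4]
finger_gap: 0.577
```

```bash
python3 - <<'E'
from h import *
plan(.5921,-.3446,.2,-8.6)
E
```

```text
tcp [ 0.3511 -0.2827  0.0496] jaw -8.35 q6 -45.9 gap 0.577 F [ 0.3 -0.1  6.4] t 19.15 xaxis [ 0.012 -0.004 -1.   ]
shift [-0.1472  0.2493  0.0266]
  spin 0.2 q6 end (if +): -22.4
  spin -179.8 q6 end (if +): -202.4
  spin -359.8 q6 end (if +): -382.4
```

>>> {"name": "play_rows", "arguments": {
  "series": [
    [-0.03, 0, 0, 0],
    [-0.07, 0, 0, 0],
    [-0.1, 0.01, 0.001, 0],
    [-0.13, 0.05, 0.005, 0],
    [-0.13, 0.09, 0.01, 0],
    [-0.13, 0.13, 0.014, 0],
    [-0.13, 0.17, 0.018, 0],
    [-0.13, 0.21, 0.022, 0],
    [-0.13, 0.235, 0.025, 0],
    [-0.13, 0.2493, 0.0266, 0],
    [-0.13, 0.2493, 0.0266, 0],
    [-0.13, 0.2493, 0.0266, 0],
    [-0.13, 0.2493, 0.0266, 0],
    [-0.13, 0.2493, 0.0266, 0]
  ]
}}

```text
t: 20.55
tcp_pos: [0.5911, -0.3443, 0.1828]
tool_rot: [0.537, 0.459, -0.533, 0.466]
force: [0.7, 0.3, -2.1]
finger_gap: 0.576
```

```bash
python3 - <<'E'
from h import *
s=snap('wrist','w10'); cv2.imwrite('pics/w10b.png',cv2.resize(s['image'],(800,600)))
s=snap('scene','s10'); cv2.imwrite('pics/s10b.png',cv2.resize(s['image'][150:320,150:330],None,fx=3.5,fy=3.5))
plan(.5921,-.3446,.054,-8.6)
E
```

```text
tcp [ 0.5916 -0.3446  0.1831] jaw -8.38 q6 -31.4 gap 0.571 F [-0.4  0.4 -1.1] t 20.65 xaxis [ 0.012 -0.004 -1.   ]
shift [ 0.1291 -0.0011 -0.0003]
  spin 0.2 q6 end (if +): -21.7
  spin -179.8 q6 end (if +): -201.7
  spin -359.8 q6 end (if +): -381.7
```

View pics/w10b.png

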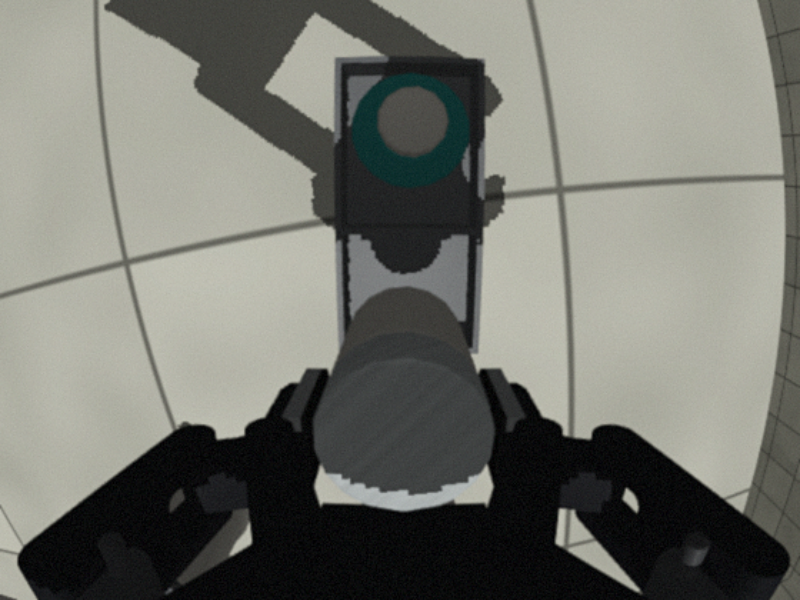

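View pics/s10b.png

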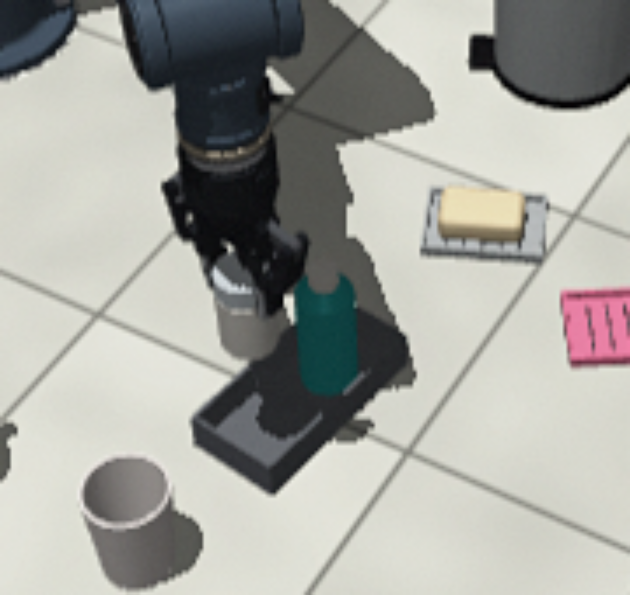

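```bash
python3 - <<'E'
from h import *
s=load('w10'); print('cam',(-np.array(s['R']).T@s['t']).round(4)); d=s['depth']
print(d[85,288], d[300,285])
E
```

```text
cam [ 0.5975 -0.2782  0.3259]
0.16851534 0.11929561
```

The jar is over the shorter bay, and the camera mount will stay about 5 cm above the cap. Lowering.

>>> {"name": "play_rows", "arguments": {
  "series": [
    [0.04, -0.001, 0, 0],
    [0.08, 0, 0, 0],
    [0.11, 0, 0, 0],
    [0.122, 0, 0, 0],
    [0.1285, 0, 0, 0],
    [0.13, 0, 0, 0],
    [0.13, 0, 0, 0],
    [0.13, 0, 0, 0]
  ]
}}

```text
t: 21.45
tcp_pos: [0.5941, -0.3459, 0.0547]
tool_rot: [0.538, 0.457, -0.533, 0.467]
force: [0.1, 1.0, -1.5]
finger_gap: 0.571
```

>>> {"name": "play_rows", "arguments": {
  "series": [
    [0, 0, 0, 0],
    [0, 0, 0, 0],
    [0, 0, 0, 0],
    [0, 0, 0, 0],
    [-0.02, 0, 0, 0],
    [-0.06, 0, 0, 0],
    [-0.1, 0, 0, 0],
    [-0.15, 0, 0, 0],
    [-0.19, 0, 0, 0],
    [-0.19, 0, 0, 0],
    [-0.19, 0, 0, 0],
    [-0.19, 0, 0, 0]
  ],
  "claw": 100
}}

```text
t: 22.65
tcp_pos: [0.5904, -0.344, 0.243]
tool_rot: [0.538, 0.458, -0.533, 0.466]
force: [-0.4, 0.3, -0.5]
finger_gap: 1.0
```

```bash
python3 - <<'E'
from h import *
s=snap('wrist','w11'); cv2.imwrite('pics/w11b.png',cv2.resize(s['image'],(800,600)))
plan(.3858,.2943,.25,0)
E
```

```text
tcp [ 0.5903 -0.3439  0.2425] jaw -8.39 q6 -31.4 gap 0.998 F [0.2 0.1 0.2] t 22.7 xaxis [ 0.011 -0.003 -1.   ]
shift [-0.0118 -0.2953 -0.6016]
  spin 171.6 q6 end (if +): 217.3
  spin -8.4 q6 end (if +): 37.3
  spin -188.4 q6 end (if +): -142.7
```

View pics/w11b.png

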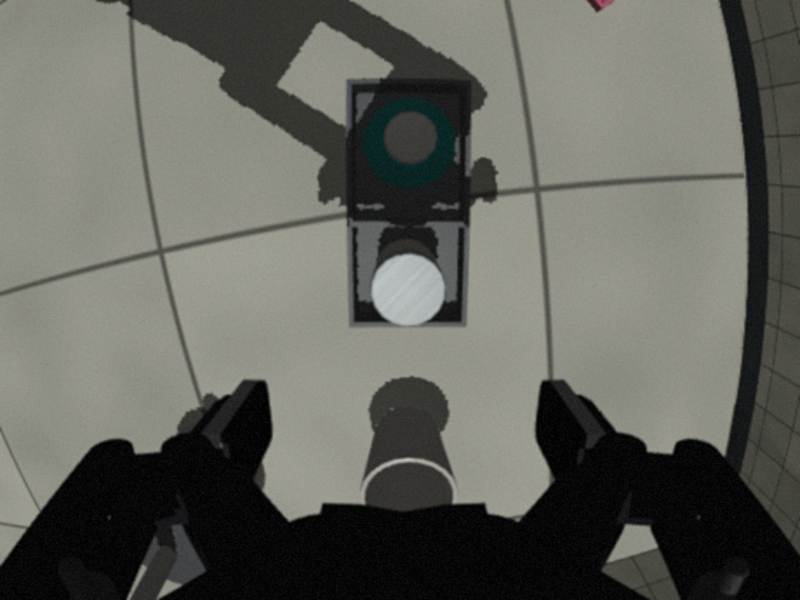

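The jar stands upright in the shorter bay (lid at (408,290)). Now the roll core, approached with the jaws square to the bin-lid axis so the camera stays away from the lid.

>>> {"name": "play_rows", "arguments": {
  "series": [
    [-0.0118, -0.2953, -0.6016, -123.6],
    [-0.0118, -0.2953, -0.6016, -123.6],
    [-0.0118, -0.2953, -0.6016, -123.6],
    [-0.0118, -0.2953, -0.6016, -123.6],
    [-0.0118, -0.2953, -0.6016, -123.6],
    [-0.0118, -0.2953, -0.6016, -123.6],
    [-0.0118, -0.2953, -0.6016, -123.6],
    [-0.0118, -0.2953, -0.6016, -123.6],
    [-0.0118, -0.2953, -0.6016, -123.6],
    [-0.0118, -0.2953, -0.6016, -123.6],
    [-0.0118, -0.2953, -0.6016, -123.6],
    [-0.0118, -0.2953, -0.6016, -123.6],
    [-0.0118, -0.2953, -0.6016, -123.6],
    [-0.0118, -0.2953, -0.6016, -123.6],
    [-0.0118, -0.2953, -0.6016, -123.6],
    [-0.0118, -0.2953, -0.6016, -123.6],
    [-0.0118, -0.2953, -0.6016, -123.6],
    [-0.0118, -0.2953, -0.6016, -123.6],
    [-0.0118, -0.2953, -0.6016, -123.6],
    [-0.0118, -0.2953, -0.6016, -123.6]
  ]
}}

```text
t: 24.7
tcp_pos: [0.386, 0.2939, 0.2499]
tool_rot: [-0.156, 0.687, 0.152, 0.694]
force: [-0.1, 1.1, -0.4]
finger_gap: 0.998
```

```bash
python3 - <<'E'
from h import *
s=snap('wrist','w12'); cv2.imwrite('pics/w12b.png',cv2.resize(s['image'],(800,600)))
s=snap('top','t12'); cv2.imwrite('pics/t12b.png',cv2.resize(s['image'],(800,600)))
plan(.3858,.2943,.05,115)
E
```

```text
tcp [0.386 0.294 0.25 ] jaw 115.16 q6 -90.6 gap 0.998 F [0.6 0.6 0.6] t 24.8 xaxis [ 0.011 -0.003 -1.   ]
shift [ 0.2     0.0019 -0.0018]
  spin 0.2 q6 end (if +): -77.4
  spin -179.8 q6 end (if +): -257.4
  spin -359.8 q6 end (if +): -437.4
```

View pics/w12b.png

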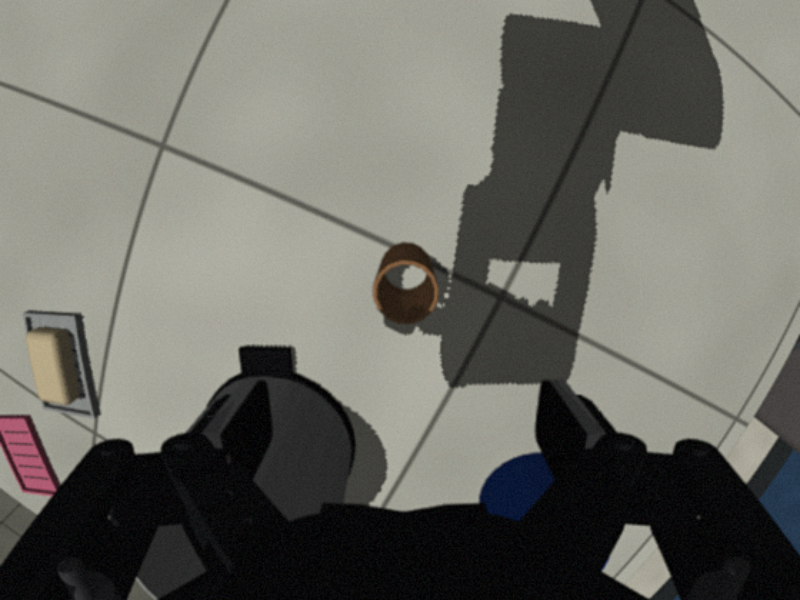

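View pics/t12b.png

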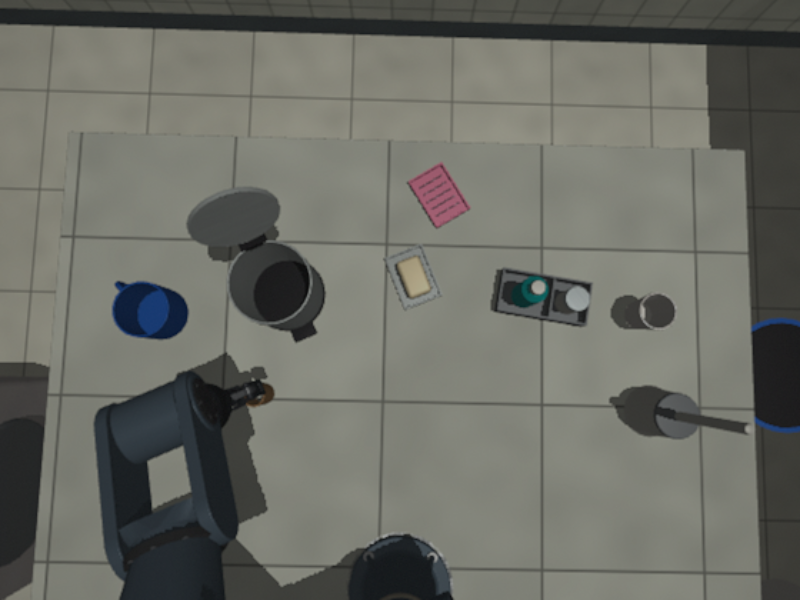

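The top view shows the soap (412,277), bottle (535,290) and jar (577,298) all placed. The core at (406,290) in the wrist view is centred. Gripping it lightly.

>>> {"name": "play_rows", "arguments": {
  "series": [
    [0.05, 0.0015, -0.0018, 0],
    [0.1, 0.0015, -0.0018, 0],
    [0.15, 0.0015, -0.0018, 0],
    [0.185, 0.0015, -0.0018, 0],
    [0.2, 0.0015, -0.0018, 0],
    [0.2, 0.0015, -0.0018, 0],
    [0.2, 0.0015, -0.0018, 0],
    [0.2, 0.0015, -0.0018, 0]
  ]
}}

```text
t: 25.6
tcp_pos: [0.387, 0.2944, 0.0512]
tool_rot: [-0.156, 0.686, 0.152, 0.695]
force: [-0.5, 0.3, -0.4]
finger_gap: 1.0
```

>>> {"name": "play_rows", "arguments": {
  "series": [
    [0, 0, 0, 0],
    [0, 0, 0, 0],
    [0, 0, 0, 0],
    [0, 0, 0, 0],
    [0, 0, 0, 0],
    [0, 0, 0, 0],
    [0, 0, 0, 0],
    [0, 0, 0, 0],
    [-0.04, 0, 0, 0],
    [-0.09, 0, 0, 0],
    [-0.14, 0, 0, 0],
    [-0.19, 0, 0, 0],
    [-0.24, 0, 0, 0],
    [-0.25, 0, 0, 0],
    [-0.25, 0, 0, 0],
    [-0.25, 0, 0, 0],
    [-0.25, 0, 0, 0]
  ],
  "claw": 0,
  "force": 20
}}

```text
t: 27.3
tcp_pos: [0.3822, 0.2942, 0.2989]
tool_rot: [-0.156, 0.687, 0.152, 0.693]
force: [-0.2, -0.3, -0.2]
finger_gap: 0.516
```

```bash
python3 - <<'E'
from h import *
s=snap('wrist','w13'); cv2.imwrite('pics/w13b.png',cv2.resize(s['image'],(800,600)))
plan(.593,.248,.3,115)
E
```

```text
tcp [0.3823 0.2943 0.299 ] jaw 115.14 q6 -90.4 gap 0.517 F [-0.1  0.5 -0.4] t 27.35 xaxis [ 0.009 -0.004 -1.   ]
shift [ 0.0011 -0.1314  0.171 ]
  spin 0.1 q6 end (if +): -92.1
  spin -179.9 q6 end (if +): -272.1
  spin -359.9 q6 end (if +): -452.1
```

View pics/w13b.png

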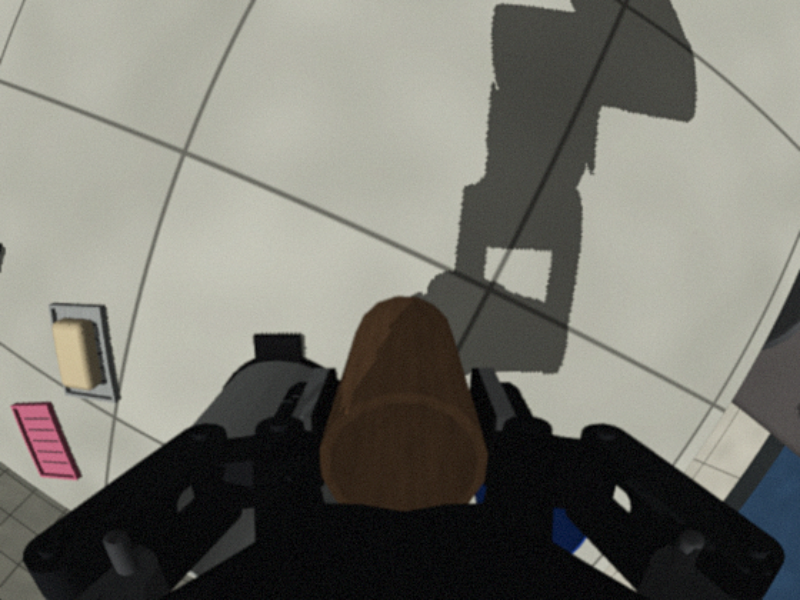

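The core is held. Moving it over the bin mouth.

>>> {"name": "play_rows", "arguments": {
  "series": [
    [0, -0.035, 0.045, 0],
    [0, -0.07, 0.09, 0],
    [0, -0.1, 0.13, 0],
    [0, -0.12, 0.156, 0],
    [0, -0.1314, 0.171, 0],
    [0, -0.1314, 0.171, 0],
    [0, -0.1314, 0.171, 0],
    [0, -0.1314, 0.171, 0],
    [0, -0.1314, 0.171, 0]
  ]
}}

```text
t: 28.25
tcp_pos: [0.5915, 0.2486, 0.3009]
tool_rot: [-0.156, 0.688, 0.152, 0.692]
force: [-0.2, 0.5, 0.2]
finger_gap: 0.518
```

```bash
python3 - <<'E'
from h import *
s=snap('wrist','w14'); cv2.imwrite('pics/w14b.png',cv2.resize(s['image'],(800,600)))
s=snap('scene','s14'); cv2.imwrite('pics/s14b.png',cv2.resize(s['image'][30:210,230:400],None,fx=3.3,fy=3.3))
plan(.593,.248,.22,115)
E
```

```text
tcp [0.592  0.2486 0.3014] jaw 115.21 q6 -102.1 gap 0.515 F [ 0.9  0.1 -0.5] t 28.35 xaxis [ 0.009 -0.004 -1.   ]
shift [ 0.0814 -0.0003  0.0002]
  spin 0.2 q6 end (if +): -92.2
  spin -179.8 q6 end (if +): -272.2
  spin -359.8 q6 end (if +): -452.2
```

View pics/w14b.png

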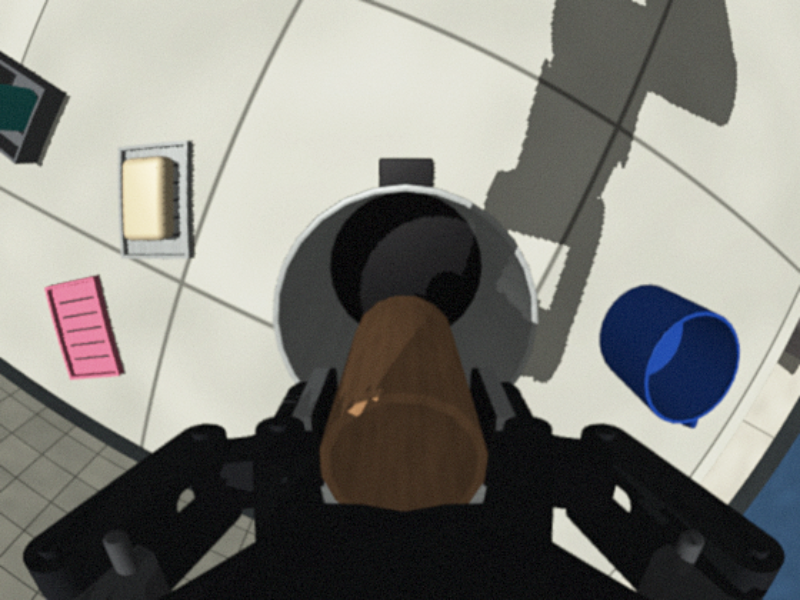

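View pics/s14b.png

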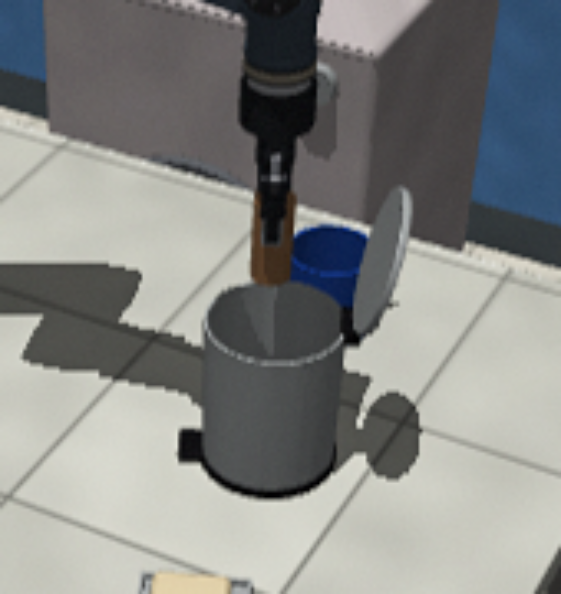

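The core is centred over the mouth and the lid is clear. Lowering into the mouth, releasing and moving back up.

>>> {"name": "play_rows", "arguments": {
  "series": [
    [0.03, 0, 0, 0],
    [0.06, 0, 0, 0],
    [0.08, 0, 0, 0],
    [0.085, 0, 0, 0],
    [0.085, 0, 0, 0],
    [0.085, 0, 0, 0]
  ]
}}

```text
t: 28.95
tcp_pos: [0.5935, 0.2486, 0.2179]
tool_rot: [-0.156, 0.686, 0.152, 0.694]
force: [-0.3, 0.3, 0.8]
finger_gap: 0.52
```

>>> {"name": "play_rows", "arguments": {
  "series": [
    [0, 0, 0, 0],
    [0, 0, 0, 0],
    [0, 0, 0, 0],
    [0, 0, 0, 0],
    [0, 0, 0, 0],
    [0, 0, 0, 0],
    [-0.04, 0, 0, 0],
    [-0.09, 0, 0, 0],
    [-0.13, 0, 0, 0],
    [-0.13, 0.0, 0.0, 0],
    [-0.13, 0.0, 0, 0]
  ],
  "claw": 100
}}

```text
t: 30.05
tcp_pos: [0.5923, 0.2492, 0.3492]
tool_rot: [-0.156, 0.685, 0.152, 0.695]
force: [-0.5, 0.4, -1.0]
finger_gap: 1.0
```

```bash
python3 - <<'E'
from h import *
s=snap('wrist','w15'); cv2.imwrite('pics/w15b.png',cv2.resize(s['image'],(800,600)))
plan(.45,.1,.35)
E
```

```text
tcp [0.5914 0.2489 0.3473] jaw 115.22 q6 -102.2 gap 1.004 F [ 0.2  0.2 -0.8] t 30.1 xaxis [ 0.011 -0.004 -1.   ]
shift [-0.0037 -0.0744 -0.1914]
```

View pics/w15b.png

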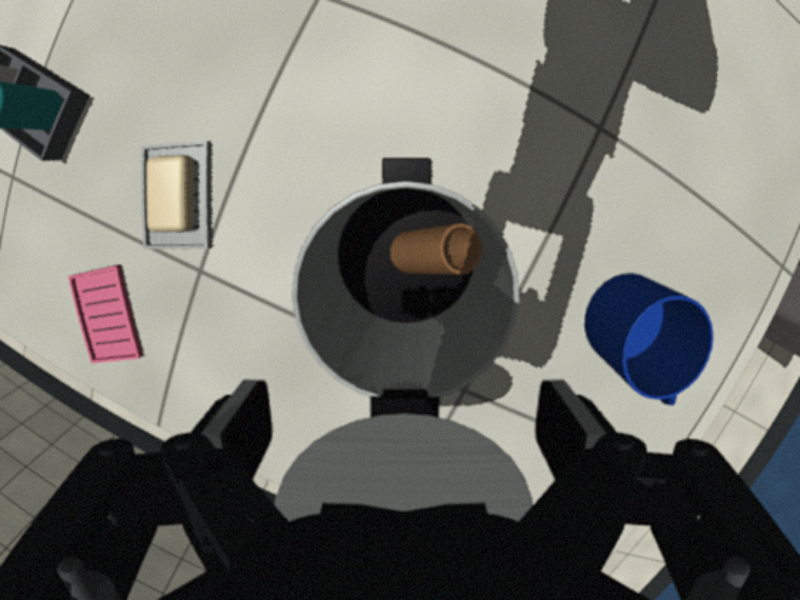

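The core is in the bin at (435,250). I'll back the arm away to clear the view and do a final check.

>>> {"name": "play_rows", "arguments": {
  "series": [
    [0, -0.0744, -0.1914, 0],
    [0, -0.0744, -0.1914, 0],
    [0, -0.0744, -0.1914, 0],
    [0, -0.0744, -0.1914, 0],
    [0, -0.0744, -0.1914, 0],
    [0, -0.0744, -0.1914, 0],
    [0, -0.0744, -0.1914, 0],
    [0, -0.0744, -0.1914, 0]
  ]
}}

```text
t: 30.9
tcp_pos: [0.4511, 0.1007, 0.3459]
tool_rot: [-0.157, 0.687, 0.153, 0.693]
force: [-0.7, -0.3, -1.1]
finger_gap: 0.994
```

```bash
python3 - <<'E'
from h import *
a=load('top0'); s=snap('top','t16'); cv2.imwrite('pics/t16b.png',cv2.resize(s['image'],(800,600)))
s2=snap('scene','s16'); cv2.imwrite('pics/s16b.png',cv2.resize(s2['image'],(800,600)))
for n,(S,st) in {'top':(s,a)}.items():
  for nm,(box,z0,z1) in dict(soap=((385,245,440,310),.025,.05),bottle=((490,260,560,330),.12,.16),jar=((550,270,600,330),.07,.11),cup=((600,280,690,340),.09,.11),mug=((100,270,200,350),.1,.12),brush=((640,380,705,450),.06,.3)).items():
    for k,X in (('now',s),('before',a)):
      P=cloud(X); x0,y0,x1,y1=[int(i*.7) for i in box]; m=np.zeros((420,560),bool); m[y0:y1,x0:x1]=1
      m&=(X['depth']>0)&(P[...,2]>z0)&(P[...,2]<z1); q=P[m]
      if len(q)>10:
        r=cv2.minAreaRect((q[:,:2]*1000).astype(np.float32)); print(nm,k,np.round(r[0],1),np.round(r[1],1),'z',np.median(q[:,2]).round(4),q[:,2].max().round(4))
E
```

```text
soap now [637.5 -15.7] [84.  51.3] z 0.0328 0.0411
bottle now [ 604.7 -253.4] [42.2 42.9] z 0.1369 0.1527
jar now [ 591.2 -344.5] [48.8 48.8] z 0.0882 0.0952
cup now [ 570.4 -502.5] [72.  76.8] z 0.0983 0.104
cup before [ 569.2 -502.3] [73.7 73.7] z 0.0987 0.1038
mug now [548.9 517.4] [108.9 109. ] z 0.1075 0.1145
mug before [548.6 517. ] [109.1 108.8] z 0.1073 0.1135
brush now [ 367.2 -518.8] [88.6 89.5] z 0.131 0.2459
brush before [ 366.7 -518.5] [88.6 89.7] z 0.1311 0.246
```

View pics/t16b.png

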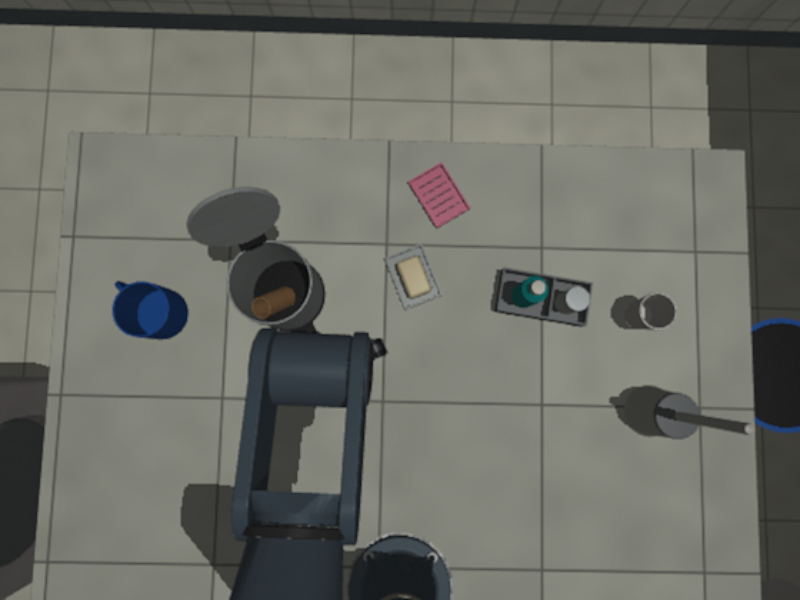

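View pics/s16b.png

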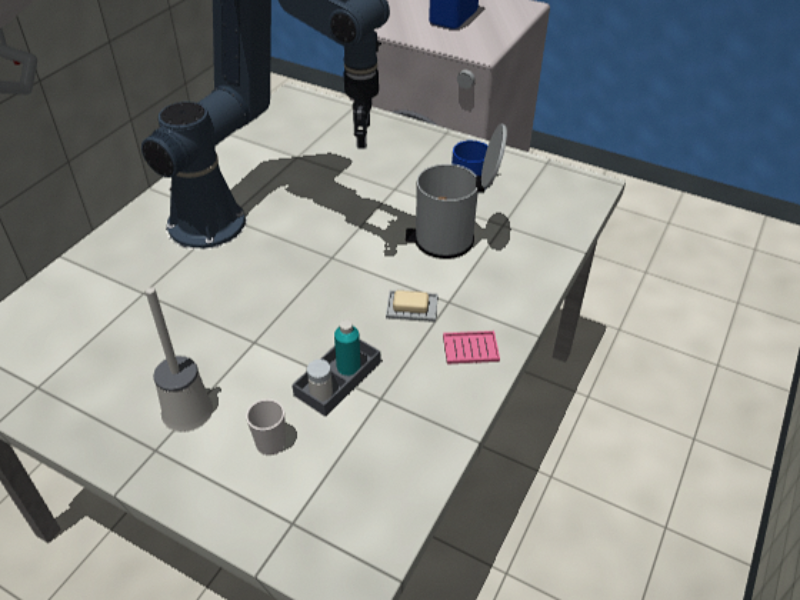

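All four things are in place and the bystanders haven't moved. The arm is clear, so I'm handing in.

```bash
python3 -c "
from station import manip
print(manip.sign_off())"
```

```text
the job is handed in; nothing more can be done
None
```

The ledge is tidied and the job handed in at about 31 s. I did it in the order asked:
- **Soap:** laid flat in the steel dish, long side along the dish. The pink look-alike was left alone.
- **Bottle:** standing upright in the caddy's longer bay.
- **Jar:** standing upright in the caddy's shorter bay.
- **Roll core:** dropped into the open bin.

**Last checks:** the top view puts the soap level at 33 mm height, within 2 mm of the dish centre. The bottle and jar are within about 2 mm of their bay centres and upright, and the core lies inside the bin. The cup, mug and brush are within about 1 mm of where they started, which is measurement noise.

**Along the way:** I regripped the soap twice on the ledge to set the finger height above the dish rim. Every force reading I saw was under 10 N. No check failed or disagreed, but the sign-off gives no verdict.

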